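# Check in a sample and present its tube from the leaning block

### The job

Pick up the hand scanner and aim it at the barcode label on the end of the tube stand, roughly square on and 5 to 10 cm away, keeping it still for a good second; then lay it flat back in the middle of its mat and let go. Then draw the orange-capped tube straight out along its leaning bore, without forcing it sideways or jamming it, until the black ring on the tube stands about 1 cm clear of the metal block's top face, the foot of the tube still in the bore, and finish while still holding it there. Leave the blue-capped tubes and everything else on the table alone.

Things in the scene. Friction and masses are not known exactly. Their poses are not given: they have to be found in the camera images.
- scanner: stick-shaped hand scanner, grey with black ends and a yellow button on top: a bar 150 long (x), 30 wide (y), 36 high (z), about 0.14 kg, lying on the mat. Origin: centre of its underside. +x is the way it looks (red window end), z up as it lies. It reads straight ahead along its own +x through the window; no trigger need be pressed
- window (a point): centre of the scanner's red window: 75 ahead of the scanner's origin along its x and 18 above its underside; same axes as the scanner
- mat: black and grey rubber mat, fixed, 210 (x) by 120 (y) by 4 thick, on which the scanner lies. Origin: centre of its underside, on the table
- label: white barcode label 56 x 30 on a blue plate 64 x 38 x 4, fixed to one end of the tube stand. Origin: centre of the label's printed face; z points out of the face, which looks away from the stand's end (stand -y) and 30 degrees upward; x runs along the label's length, level. The centre is 66 above the table; a level scanner that points along the stand's +y at that height is 30 degrees off square, which still reads (the beam must be within about 45 degrees of square)
- stand: blue stand that carries the metal block, fixed; footprint 130 (x) by 225 (y), cheeks up to 80 high. Origin: centre of its underside, on the table; z up, y along the row of tubes; the label is at its -y end. The block leans towards the stand's -x
- block: aluminium tube block, fixed in the stand, 70 (x) by 205 (y) by 85 (z), leaning 0.26 rad (15 degrees) towards the stand's -x. z is the direction of the bores, pointing out of them. Origin: centre of its underside. Three bores of 17 diameter and 70 deep in a row along y at -60, 0, +60; each holds a tube
- block_top (a point): centre of the block's top face (85 along the block's z from its origin), the mouth of the middle bore; same axes as the block
- sample: the tube to draw: white, orange cap; 16 diameter, 110 long over all, about 0.03 kg, loose in any one of the three bores (0.5 clearance all round, so it can lean by less than 0.02 rad). Origin: centre of its foot; z along the tube to the cap. The cap is 22 diameter, from 88 to 110 above the foot; seated, its lower edge is 18 above the block's top face. Tubes are 60 apart along the row, so grip across the row
- cap (a point): centre of the orange cap, 99 above the foot along the tube; a good place to grip
- ring (a point): centre of the tube at the black ring (3 wide), 35 above the foot: 35 below the block's top face when seated, so drawing the tube out by 45 puts it 10 clear, with 25 of tube still in the bore
- tube_a: a tube like the sample but with a blue cap, to be left alone
- tube_b: the other blue-capped tube, to be left alone
- spray: white spray bottle with a red head, 72 diameter, 197 high, to be left alone; origin centre of its underside
- pump_bottle: blue pump bottle with white pump, 60 diameter, 157 high, to be left alone; origin centre of its underside
- swab_box: open cardboard box of swab packets, 90 x 140, 80 high, to be left alone; origin centre of its underside
- marker: white marker pen with black cap lying on the table, 130 long (x), 18 thick, to be left alone; origin under its middle
- cup: white plastic cup, 76 diameter, 90 high, to be left alone; origin centre of its underside
Not all that is in view belongs to the job. Leave any yellow look-alike of the sample alone.

How it is judged:
By the outcome, as a careful person would: the job done as asked, in the order asked, and still so for the second after the job is handed in, while the arm keeps its last pose, push and grip.
It also fails if it takes over 54 s, if anything falls off the work surface, if the arm or the gripper's body presses on something with over 40 N, if the wrist force passes 120 N, or if a joint passes its speed limit or range.

### The arm

A 6-joint arm with a two-finger parallel gripper is mounted at the origin on the work surface. World frame = base frame: x ahead of the robot, y to its left, z up, the work surface at z = 0. Lengths are in m, angles in rad, forces in N, time in s.
With the tool pointing down it reaches from about 0.25 to 0.775 m from the base axis. Payload 4 kg.
Tool frame: the origin (TCP) lies at the very end of the fingers, on their centre line; the grasp point (between the pads) lies 19 mm behind it; x points along the fingers, y is the direction in which the jaws open and shut, and the axes are right-handed (so a half turn about x gives the same grasp; the last joint's range is limited). The gripper opens to 85 mm and grips with 20 to 120 N. Pads are 22 mm wide; open, the fingers measure 114 mm over their backs; the gripper's body (76 mm by 85 mm) begins 54 mm behind the grasp point. The pads swing forward as they close: fully open they stand 13 mm farther back than shut.
Start: joints at [-0.103, 0.087, 1.371, -0, 1.684, -0.103], TCP at [0.55, -0, 0.231] pointing down, gripper open.
Joint ranges: [-3.1, 3.1], [-0.76, 2.03], [0.27, 2.55], [-1.08, 4.22], [0.17, 2.65], [-2.57, 2.57]. Speed limits (rad/s): [2.79, 2.79, 3.14, 3.14, 3.14, 3.14].

### API

Orientations are given as a rotation vector (axis times angle).
In Python, from plant import read_state, camera, job_done gives the robot as it stands.
- The arm moves only by the tool apply_moves, never from a script. Its argument "plan" is one flat list of numbers, 7 for each row, row after row: the opening, from 0 (shut) to 1 (fully open), then the shift along the tool's x, y, z in m, then the turn, a rotation vector about the tool's x, y, z in rad. A call has 1 to 20 rows; each row shifts and turns the pose as measured when the row begins, along the tool's axes as they then stand; what a row does not reach is not made up. A row lasts 1/8 s, in which the tool goes at most 62.5 mm and 10.7 degrees, less where a joint would pass 70% of its speed; a pose out of reach is approached as far as the arm can. A call with a gripper value outside its range is refused whole. The fingers move at their own pace and stop on an object; "force" is the grip in N (left out, the last holds). Time passes only in rows, so rows that do not move let the fingers close. It gives the time, the measured TCP pose, the force and the opening at its end, in the units of the state.
- read_state(): the state, without advancing time (a new reading comes with each control period).
- camera(name): name is "scene" or "side" or "wrist"; returns a dict with "image" (420x560x3 uint8, red, green, blue), "z_map" (420x560 float32, m along the optical axis (not along the pixel's ray), 0 where there is no reading), "fx", "fy", "cx", "cy" (pixels), "extrinsics" (4x4, takes a point from camera to world coordinates); the wrist camera has in their place "hand_eye" (4x4, takes a point from camera to tool coordinates, whose origin is the TCP and whose axes are the tool frame's). Camera axes: x right, y up, looking along -z (the intrinsics and any distortion apply to the point x, -y, -z); pixel columns grow to the right and rows downward; lengths in m; the calibration is good to about 2 mm. A picture is of the moment at which its call begins: read the wrist's pose just before it.
- job_done(): hands the job in, once; it reports no verdict.
The state is a dict: "time_s": time; "qpos": joint angles; "joint_vel": joint speeds; "joint_torque": joint torques, N m; "position": TCP position; "tool_rot": TCP orientation; "contact_force": force on the tool from outside, world axes, zero at the start; "wrist_torque": the same for the moment, N m; "finger_gap": finger opening in m.
Only numpy, scipy, OpenCV 4.12 (cv2) and the standard library are available. Lean on these libraries where they do the work, as an engineer would, in place of code of your own. Each camera call takes 0.05 s, during which the arm holds its last target.

## Working session

There is one attempt and no reset: what is moved stays moved. The work goes in short steps, Python scripts to look and compute and a tool call to move; the robot and the scene stay as the last step left them, time stands still between calls to the robot, and variables do not carry over. Pictures are saved under pics/ and viewed, and the job is handed in when it is done.

Besides the shell and the picture viewer there is one more tool, called by a JSON object that holds its "op" and its "data", one argument or row to a line. apply_moves: Moves the arm, as the interface text tells. Its arguments: {"type":"object","properties":{"plan":{"type":"array"},"force":{"type":"number"}},"required":["plan"]}

```bash
ls; mkdir -p pics
cat > h.py <<'E'
import numpy as np, cv2
from plant import read_state, camera, job_done
from scipy.spatial.transform import Rotation as R
E
python3 - <<'E'
from h import *
import pickle
s=read_state();print(s)
d={}
for n in ["scene","side","wrist"]:
    c=camera(n);d[n]=c;cv2.imwrite(f"pics/{n}0.png",c["image"][:,:,::-1])
    print(n,{k:v for k,v in c.items() if k not in("image","z_map")},(c["z_map"]>0).mean())
pickle.dump((s,d),open("v0.pkl","wb"))
E
```

```text
pics
{'time_s': 0.0, 'qpos': array([-1.03101040e-01,  8.79651483e-02,  1.37230904e+00, -2.06413457e-05,
        1.68359097e+00, -1.03091606e-01]), 'joint_vel': array([ 3.66148839e-04,  1.67073157e-04, -4.69483124e-04, -7.29845071e-04,
        2.33626684e-04, -2.67602767e-05]), 'joint_torque': array([ 4.64244640e-04, -3.51862407e+01, -3.13276148e+01,  2.58579206e-05,
        1.07225846e-02,  9.27783418e-06]), 'position': array([5.49486930e-01, 4.11976835e-05, 2.30105789e-01]), 'tool_rot': array([ 1.20829484,  1.21101727, -1.21077327]), 'contact_force': array([ 0.17966354, -1.00664305, -0.68836525]), 'wrist_torque': array([-0.03394743,  0.0398585 , -0.02165597]), 'finger_gap': 0.08523927729449869}
scene {'fx': 505.2405375235484, 'fy': 505.2405375235484, 'cx': 277.41494737927366, 'cy': 208.7449940819395, 'extrinsics': array([[ 0.42409164, -0.75047189,  0.50689074,  1.13259468],
       [ 0.90560026,  0.35505769, -0.23199613, -0.17483151],
       [-0.00586889,  0.55742801,  0.83020454,  1.09940939],
       [ 0.        ,  0.        ,  0.        ,  1.        ]])} 0.9958163265306123
side {'f
[... 158 characters left out ...]
 -0.09441535],
       [-0.61288007,  0.49639149, -0.61479551, -0.75162557],
       [-0.00391061,  0.7761339 ,  0.630556  ,  0.95156454],
       [ 0.        ,  0.        ,  0.        ,  1.        ]])} 0.9938818027210884
wrist {'fx': 340.78259800392686, 'fy': 340.78259800392686, 'cx': 279.56232230569145, 'cy': 210.808169236129, 'hand_eye': array([[ 4.81675466e-04,  3.06595861e-01, -9.51839664e-01,
        -1.42637463e-01],
       [ 9.99999792e-01,  2.59512893e-04,  5.89638115e-04,
         4.07465822e-04],
       [ 4.27795270e-04, -9.51839750e-01, -3.06595673e-01,
        -7.86825064e-02],
       [ 0.00000000e+00,  0.00000000e+00,  0.00000000e+00,
         1.00000000e+00]])} 0.9961394557823129
```

View pics/scene0.png

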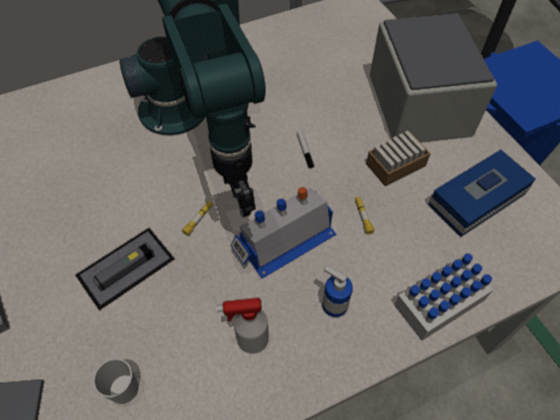

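View pics/side0.png

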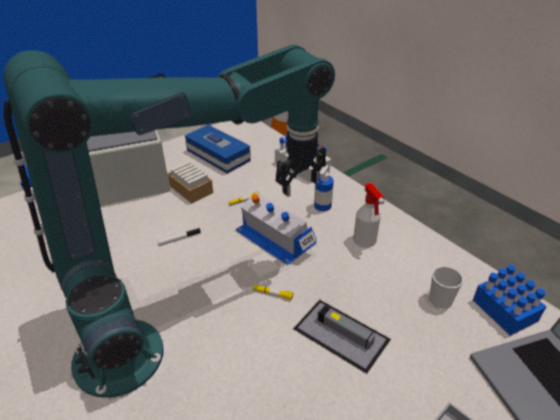

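View pics/wrist0.png

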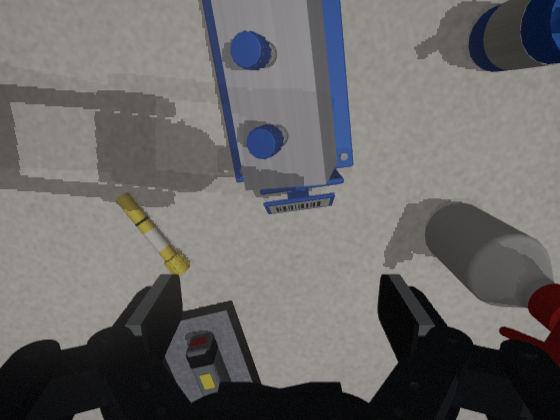

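```bash
cat >> h.py <<'E'
def Twrist(c,s):
    T=np.eye(4);T[:3,:3]=R.from_rotvec(s["tool_rot"]).as_matrix();T[:3,3]=s["position"];return T@c["hand_eye"]
def pts(c,T):
    v,u=np.mgrid[0:420,0:560];z=c["z_map"]
    P=np.stack([(u-c["cx"])/c["fx"]*z,-(v-c["cy"])/c["fy"]*z,-z],-1)
    W=P@T[:3,:3].T+T[:3,3];W[z<=0]=np.nan;return W
E
python3 - <<'E'
from h import *
import pickle
s,d=pickle.load(open("v0.pkl","rb"))
for n in ["scene","side","wrist"]:
    c=d[n];T=Twrist(c,s) if n=="wrist" else c["extrinsics"]
    W=pts(c,T);hsv=cv2.cvtColor(c["image"],cv2.COLOR_RGB2HSV);H,S,V=[hsv[...,i].astype(int) for i in range(3)]
    near=(W[...,0]>.2)&(W[...,0]<.9)&(abs(W[...,1])<.55)
    masks=dict(orange=(H>4)&(H<18)&(S>150)&(V>120)&near,bluecap=(H>100)&(H<130)&(S>120)&near&(W[...,2]>.1),
      yellow=(H>22)&(H<34)&(S>140)&near,bluelow=(H>100)&(H<130)&(S>120)&near&(W[...,2]<.1),
      dark=(V<75)&(S<80)&near&(W[...,2]<.045)&(W[...,1]<-.1))
    for k,m in masks.items():
        nn,l,st,ce=cv2.connectedComponentsWithStats(m.astype(np.uint8))
        for i in range(1,nn):
            if st[i,4]>12:
                p=W[l==i];print(n,k,st[i,4],ce[i].round(),np.nanmedian(p,0).round(4),np.nanmin(p,0).round(3),np.nanmax(p,0).round(3))
E
```

```text
scene orange 30 [302. 190.] [0.5213 0.1685 0.1365] [0.512 0.16  0.132] [0.529 0.176 0.142]
scene bluecap 82 [281. 204.] [0.5362 0.1079 0.1334] [0.52  0.1   0.116] [0.543 0.118 0.141]
scene bluecap 85 [259. 216.] [0.5445 0.0488 0.1342] [0.53  0.04  0.119] [0.552 0.059 0.141]
scene bluecap 52 [467. 257.] [0.8236 0.4295 0.1053] [0.815 0.421 0.1  ] [0.832 0.44  0.109]
scene bluecap 65 [458. 264.] [0.8276 0.4002 0.1053] [0.818 0.389 0.1  ] [0.836 0.412 0.109]
scene bluecap 58 [477. 268.] [0.8543 0.4323 0.1052] [0.844 0.423 0.1  ] [0.862 0.444 0.11 ]
scene bluecap 65 [447. 270.] [0.8297 0.3702 0.1045] [0.821 0.361 0.101] [0.839 0.383 0.11 ]
scene bluecap 67 [467. 274.] [0.8569 0.4036 0.1052] [0.846 0.393 0.101] [0.865 0.414 0.11 ]
scene bluecap 64 [437. 276.] [0.833  0.3407 0.1051] [0.823 0.331 0.1  ] [0.841 0.351 0.11 ]
scene bluecap 58 [486. 278.] [0.8838 0.4345 0.1049] [0.875 0.426 0.1  ] [0.891 0.445 0.111]
scene bluecap 364 [338. 290.] [0.7746 0.1265 0.1106] [0.739 0.107 0.1  ] [0.794 0.162 0.115]
scene bluecap 67 [456. 280.] [0.8599 0.3745 0.1044] [0.85  0.364 0.101] [0.868 0.384 0.1
[... 8676 characters left out ...]
2] [0.509 0.17  0.008]
wrist bluelow 2748 [337.  80.] [0.6077 0.1008 0.0048] [0.589 0.01  0.001] [0.628 0.17  0.007]
wrist bluelow 1197 [535.  33.] [0.7366 0.1259 0.0903] [0.733 0.107 0.079] [0.763 0.151 0.1  ]
wrist bluelow 792 [481.  43.] [0.7371 0.1297 0.0173] [0.733 0.107 0.003] [0.764 0.162 0.03 ]
wrist bluelow 729 [301. 194.] [ 0.5674 -0.0021  0.0794] [ 0.533 -0.027  0.052] [0.605 0.015 0.083]
wrist dark 1084 [228. 331.] [ 0.4914 -0.1857  0.0037] [ 0.422 -0.286 -0.001] [ 0.522 -0.158  0.006]
wrist dark 1176 [206. 354.] [ 0.4614 -0.2141  0.0307] [ 0.426 -0.283  0.002] [ 0.485 -0.2    0.042]
wrist dark 81 [167. 366.] [ 0.3988 -0.2563  0.0037] [ 0.392 -0.28   0.002] [ 0.408 -0.241  0.005]
```

Run:
```python
from h import *
import pickle
s,d=pickle.load(open("v0.pkl","rb"))
def rect(p):
    r=cv2.minAreaRect((p*1000).astype(np.float32));return [np.round(x,1) for x in (r[0],r[1],r[2])]
for n in ["scene","side"]:
    c=d[n];T=c["extrinsics"];W=pts(c,T);x,y,z=[W[...,i] for i in range(3)]
    g=(x>.35)&(x<.57)&(y>-.41)&(y<-.14)
    hsv=cv2.cvtColor(c["image"],cv2.COLOR_RGB2HSV)
    V=hsv[...,2]
    top=g&(z>.034)
    print(n,"scanner top",top.sum(),rect(W[top][:,:2]),np.nanmedian(z[top]))
    m=(g&((V<95)|(z>.015))).astype(np.uint8)
    m=cv2.morphologyEx(m,cv2.MORPH_OPEN,np.ones((3,3)))
    m=cv2.morphologyEx(m,cv2.MORPH_CLOSE,np.ones((7,7)))
    nn,l,st,_=cv2.connectedComponentsWithStats(m);i=1+st[1:,4].argmax()
    q=W[(l==i)&(z<.012)]
    print("mat",st[i],rect(q[:,:2]),np.median(q[:,2]))
    # block top
    Sg=hsv[...,1]
    b=(x>.42)&(x<.68)&(y>-.03)&(y<.26)&(z>.07)&(z<.125)&(Sg<60)
    print("block",b.sum(),rect(W[b][:,:2]))
    # table
    t=(x>.3)&(x<.7)&(abs(z)<.02)&(V>110)
    A=np.c_[W[t][:,:2],np.ones(t.sum())];print("table",np.linalg.lstsq(A,W[t][:,2],rcond=None)[0])
    big=cv2.resize(c["image"][200:330,60:400] if n=="scene" else c["image"][180:380,220:420],None,fx=2.3 if n=="scene" else 3,fy=2.3 if n=="scene" else 3,interpolation=2)
    cv2.imwrite(f"pics/{n}z.png",big[:,:,::-1])
```

```text
scene scanner top 762 [array([ 469. , -275.5]), array([ 33.3, 149.8]), np.float64(15.2)] 0.040601127485084376
mat [  76  228   98   82 3841] [array([ 458.6, -275.5]), array([123.9, 209.8]), np.float64(15.2)] 0.005440868829972301
block 2572 [array([544. , 102.9]), array([ 86.6, 244.5]), np.float64(6.2)]
table [-0.00077563  0.00090386  0.00201469]
side scanner top 619 [array([ 466.5, -276.3]), array([ 33.4, 149.8]), np.float64(14.3)] 0.038469609736224264
mat [ 294  304   95   68 1764] [array([ 456.8, -275.4]), array([118.6, 206.8]), np.float64(14.7)] 0.003160386977803964
block 1334 [array([541.1,  98.1]), array([ 78.2, 236.9]), np.float64(9.5)]
table [ 0.00982152 -0.00225945 -0.004989  ]
```

View pics/sidez.png

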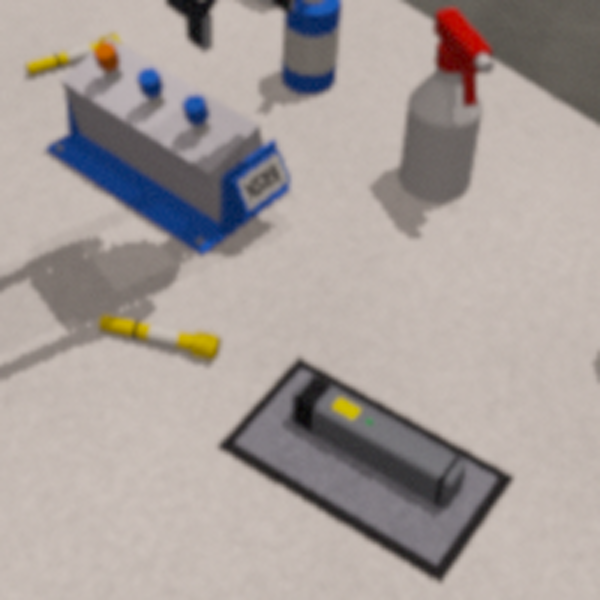

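View pics/scenez.png

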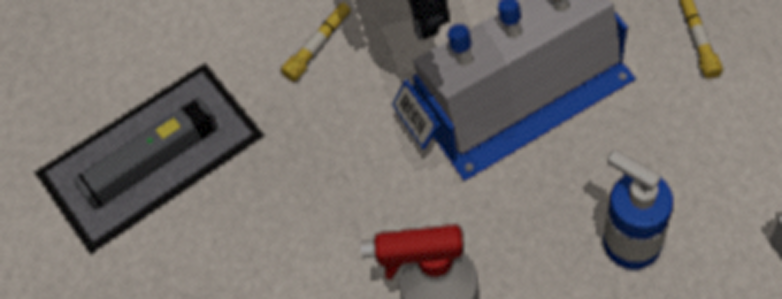

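Run:
```python
from h import *
import pickle
s,d=pickle.load(open("v0.pkl","rb"))
for n in ["wrist","scene","side"]:
    c=d[n];T=Twrist(c,s) if n=="wrist" else c["extrinsics"]
    W=pts(c,T);hsv=cv2.cvtColor(c["image"],cv2.COLOR_RGB2HSV)
    x,y,z=[W[...,i] for i in range(3)]
    g=(x>.51)&(x<.63)&(y>-.05)&(y<.02)&(z>.045)&(z<.09)
    b=g&(hsv[...,1]>100)&(hsv[...,0]>100)&(hsv[...,0]<130)
    lab=g&(hsv[...,1]<60)&(y<-0.004)
    for nm,m in(("plate",b),("label",lab)):
        if m.sum()<10: continue
        p=W[m];print(n,nm,m.sum(),p.mean(0).round(4),np.percentile(p,[3,97],axis=0).round(4).tolist())
        if n=="wrist" or nm=="label":
            q=p-np.median(p,0);u,S,vt=np.linalg.svd(q,full_matrices=False);print(vt.round(3),S)
    # stand yaw: base-plate long edges at z~.005
    if n=="wrist":
        hb=(hsv[...,1]>100)&(hsv[...,0]>100)&(hsv[...,0]<130)&(z<.012)&(y<.18)&(x<.7)
        r=[]
        for lo,hi,f in((.46,.515,np.argmin),(.585,.64,np.argmax)):
            P=W[hb&(x>lo)&(x<hi)&(y>.0)]
            e=[]
            for yy in np.arange(.02,.165,.005):
                k=P[abs(P[:,1]-yy)<.0025]
                if len(k)>3: e.append(k[f(k[:,0])][:2])
            e=np.array(e);print("edge",np.polyfit(e[:,1],e[:,0],1),len(e))
cv2.imwrite("pics/wz.png",cv2.resize(d["wrist"]["image"][0:230,180:400],None,fx=2.6,fy=2.6,interpolation=2)[:,:,::-1])
```

```text
wrist plate 850 [5.696e-01 1.000e-04 7.520e-02] [[0.5364, -0.0131, 0.06], [0.6022, 0.015, 0.0823]]
[[-0.972 -0.228  0.059]
 [ 0.013  0.197  0.98 ]
 [ 0.235 -0.954  0.188]] [0.61568235 0.26913004 0.19145365]
wrist label 462 [ 0.5669 -0.0146  0.0664] [[0.5409, -0.0246, 0.0511], [0.5937, -0.0054, 0.0794]]
[[ 0.993  0.099 -0.06 ]
 [-0.    -0.517 -0.856]
 [-0.116  0.85  -0.514]] [0.35566341 0.20950621 0.01859353]
edge [-0.14795504  0.50084385] 30
edge [-0.14440533  0.63030789] 30
scene plate 225 [0.5753 0.0022 0.0731] [[0.5368, -0.0137, 0.0491], [0.6051, 0.0126, 0.0848]]
scene label 208 [ 0.5664 -0.0159  0.0665] [[0.5383, -0.0255, 0.053], [0.5931, -0.0066, 0.0802]]
[[ 0.988  0.153  0.011]
 [-0.084  0.479  0.874]
 [-0.129  0.865 -0.486]] [0.24393882 0.13329134 0.02045361]
side plate 145 [ 0.5559 -0.0024  0.0687] [[0.5319, -0.0253, 0.0466], [0.5968, 0.013, 0.0815]]
side label 164 [ 0.5692 -0.0147  0.0649] [[0.5421, -0.0235, 0.0522], [0.5972, -0.0056, 0.0779]]
[[-0.99  -0.132  0.037]
 [-0.031  0.48   0.877]
 [-0.134  0.867 -0.48 ]] [0.2173769  0.11395789 0.02650856]
```

View pics/wz.png

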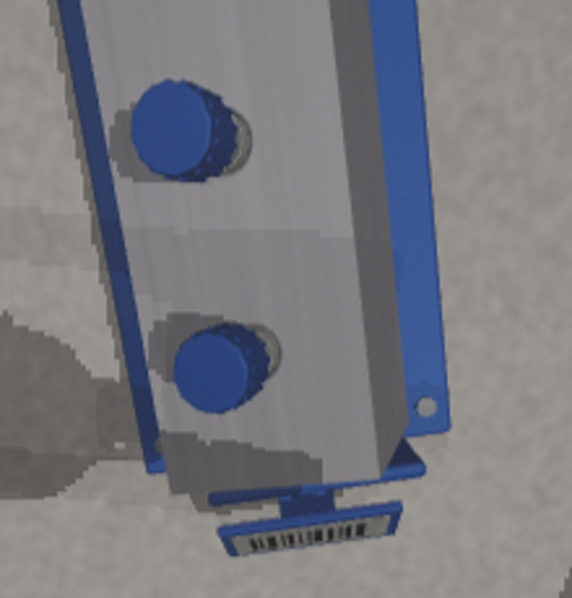

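```bash
cat >> h.py <<'E'
def plan(pos,Rm,n,g,s=None):
    """n equal rows from current pose to target (pos,Rm); prints rows"""
    s=s or read_state();p=np.array(s["position"]);A=R.from_rotvec(s["tool_rot"]);B=R.from_matrix(Rm)
    rv=(A.inv()*B).as_rotvec();dp=(np.array(pos)-p)/n
    print("rotvec tot",rv.round(3),"world d",(dp*n).round(4))
    out=[]
    for i in range(n):
        Ai=A*R.from_rotvec(rv*i/n);out.append([g,*Ai.inv().apply(dp).round(4),*(rv/n).round(4)])
    print(", ".join(str(float(x)) for r in out for x in r))
def toolR(yaw,pitch):
    """stand/scanner fwd yaw measured from world +y; pitch nose-down"""
    y=np.array([np.cos(yaw),np.sin(yaw),0]);f=np.array([-np.sin(yaw),np.cos(yaw),0])
    xs=f*np.cos(pitch)+np.array([0,0,-1])*np.sin(pitch)
    z=-xs;x=np.cross(y,z);return np.c_[x,y,z]
E
python3 - <<'E'
from h import *
plan([.468,-.276,.16],toolR(.26,0),6,1)
E
```

```text
rotvec tot [-0.26  -0.     0.002] world d [-0.0816 -0.276  -0.0704]
1.0, 0.0117, -0.0136, 0.046, -0.0433, -0.0001, 0.0003, 1.0, 0.0117, -0.0156, 0.0454, -0.0433, -0.0001, 0.0003, 1.0, 0.0117, -0.0175, 0.0447, -0.0433, -0.0001, 0.0003, 1.0, 0.0117, -0.0194, 0.0439, -0.0433, -0.0001, 0.0003, 1.0, 0.0117, -0.0213, 0.043, -0.0433, -0.0001, 0.0003, 1.0, 0.0117, -0.0232, 0.042, -0.0433, -0.0001, 0.0003
```

{"op": "apply_moves", "data": {
  "plan": [1,0.012,-0.014,0.046,-0.043,0,0,1,0.012,-0.016,0.045,-0.043,0,0,1,0.012,-0.018,0.045,-0.043,0,0,1,0.012,-0.019,0.044,-0.043,0,0,1,0.012,-0.021,0.043,-0.043,0,0,1,0.012,-0.023,0.042,-0.043,0,0,1,0,0,0,0,0,0]
}}

```text
time_s: 1.02
position: [0.4657, -0.2827, 0.1529]
tool_rot: [1.009, 1.331, -1.009]
contact_force: [0.2, 0.9, 0.0]
finger_gap: 0.0856
```

Run:
```python
from h import *
import pickle
s=read_state();c=camera("wrist");pickle.dump((s,c),open("w1.pkl","wb"))
print(s["time_s"],s["position"],s["tool_rot"],s["contact_force"])
cv2.imwrite("pics/w1.png",c["image"][:,:,::-1])
W=pts(c,Twrist(c,s));x,y,z=[W[...,i] for i in range(3)]
hsv=cv2.cvtColor(c["image"],cv2.COLOR_RGB2HSV);V=hsv[...,2]
g=(x>.35)&(x<.57)&(y>-.41)&(y<-.14)
def rect(p):
    r=cv2.minAreaRect((p*1000).astype(np.float32));return [np.round(x,1) for x in (r[0],r[1],r[2])]
t=g&(z>.034)&(z<.05);print(t.sum(),rect(W[t][:,:2]),np.median(z[t]))
m=g&(V<95)&(z<.012);print(m.sum(),rect(W[m][:,:2]),np.median(z[m]))
```

```text
1.025 [ 0.46571497 -0.2827291   0.15294309] [ 1.00868684  1.330554   -1.00891334] [0.18936748 0.88483321 0.03023197]
6910 [array([ 468.2, -275.3]), array([ 30.4, 148.3]), np.float64(14.9)] 0.03976984186005367
11838 [array([ 444.7, -282.3]), array([150.9, 218.7]), np.float64(14.4)] 0.004030012367911312
```

View pics/w1.png

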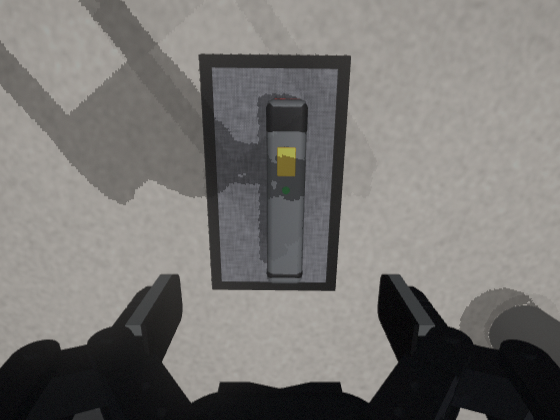

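Run:
```python
from h import *
import pickle
s,c=pickle.load(open("w1.pkl","rb"));T=Twrist(c,s);P=[]
for u,v in((199,55),(351,55),(336,290),(213,291)):
    r=T[:3,:3]@np.array([(u-c["cx"])/c["fx"],-(v-c["cy"])/c["fy"],-1]);k=(.004-T[2,3])/r[2];P.append((T[:3,3]+k*r)[:2])
P=np.array(P);print(P.round(4),P.mean(0),np.linalg.norm(np.diff(P,axis=0),axis=1))
u=(P[0]+P[1]-P[2]-P[3]);print(np.arctan2(-u[0],u[1]))
plan([.468,-.2755,.012],toolR(.26,0),5,1)
```

```text
[[ 0.3742 -0.1901]
 [ 0.4892 -0.1584]
 [ 0.5436 -0.3599]
 [ 0.4288 -0.3931]] [ 0.45894889 -0.27535877] [0.11930668 0.20875655 0.11942625]
0.2631335560295201
rotvec tot [ 0.012 -0.004  0.002] world d [ 0.0014  0.0059 -0.1417]
1.0, 0.0283, 0.0007, -0.0009, 0.0023, -0.0008, 0.0004, 1.0, 0.0283, 0.0006, -0.001, 0.0023, -0.0008, 0.0004, 1.0, 0.0283, 0.0006, -0.001, 0.0023, -0.0008, 0.0004, 1.0, 0.0283, 0.0006, -0.001, 0.0023, -0.0008, 0.0004, 1.0, 0.0283, 0.0006, -0.001, 0.0023, -0.0008, 0.0004
```

{"op": "apply_moves", "data": {
  "plan": [1,0.03,0.001,-0.002,0.004,-0.001,0,1,0.03,0.001,-0.001,0.004,-0.001,0,1,0.03,0.001,-0.001,0.004,-0.001,0,1,0.03,0,-0.001,0,0,0,1,0.016,0,0,0,0,0,1,0,0,0,0,0,0],
  "force": 40
}}

```text
time_s: 1.82
position: [0.4732, -0.2694, 0.0179]
tool_rot: [1.013, 1.319, -1.008]
contact_force: [-1.0, -0.4, 0.7]
finger_gap: 0.0849
```

Run:
```python
from h import *
plan([.468,-.2755,.012],toolR(.26,0),1,1)
```

```text
rotvec tot [ 0.006  0.002 -0.005] world d [-0.0052 -0.0061 -0.0059]
1.0, 0.0059, -0.0067, 0.0045, 0.006, 0.0015, -0.0049
```

{"op": "apply_moves", "data": {
  "plan": [1,0.006,-0.007,0.005,0,0,-0.005,1,0,0,0,0,0,0]
}}

```text
time_s: 2.08
position: [0.4692, -0.2772, 0.014]
tool_rot: [1.009, 1.318, -1.011]
contact_force: [0.2, 0.1, -0.3]
finger_gap: 0.0854
```

{"op": "apply_moves", "data": {
  "plan": [0.2,0,0,0,0,0,0,0.2,0,0,0,0,0,0,0.2,0,0,0,0,0,0,0.2,0,0,0,0,0,0,0.2,0,0,0,0,0,0]
}}

```text
time_s: 2.7
position: [0.4703, -0.2786, 0.0163]
tool_rot: [1.009, 1.313, -1.011]
contact_force: [-0.0, 0.1, 0.2]
finger_gap: 0.0293
```

{"op": "apply_moves", "data": {
  "plan": [0,-0.02,0,0,0,0,0,0,-0.03,0,0,0,0,0,0,-0.03,0,0,0,0,0,0,-0.03,0,0,0,0,0,0,0,0,0,0,0,0]
}}

```text
time_s: 3.32
position: [0.4672, -0.2757, 0.1243]
tool_rot: [1.01, 1.324, -1.012]
contact_force: [0.4, -0.1, -2.8]
finger_gap: 0.0292
```

Run:
```python
from h import *
A=toolR(.147,np.pi/6);L=np.array([.567,-.0148,.066]);n=-A[:,2]
t=L-.075*n-A@np.array([-.0057,0,-.0786]);print(t)
plan(t,A,10,0)
```

```text
[ 0.58690126 -0.14920612  0.13786366]
rotvec tot [ 0.117 -0.523 -0.03 ] world d [0.1197 0.1265 0.0136]
0.0, -0.0014, 0.0149, -0.0091, 0.0117, -0.0523, -0.003, 0.0, -0.0019, 0.0148, -0.0091, 0.0117, -0.0523, -0.003, 0.0, -0.0024, 0.0146, -0.0092, 0.0117, -0.0523, -0.003, 0.0, -0.0029, 0.0145, -0.0092, 0.0117, -0.0523, -0.003, 0.0, -0.0035, 0.0144, -0.0092, 0.0117, -0.0523, -0.003, 0.0, -0.004, 0.0143, -0.0092, 0.0117, -0.0523, -0.003, 0.0, -0.0045, 0.0142, -0.0092, 0.0117, -0.0523, -0.003, 0.0, -0.005, 0.0141, -0.0091, 0.0117, -0.0523, -0.003, 0.0, -0.0056, 0.0139, -0.009, 0.0117, -0.0523, -0.003, 0.0, -0.0061, 0.0138, -0.0088, 0.0117, -0.0523, -0.003
```

{"op": "apply_moves", "data": {
  "plan": [0,-0.001,0.015,-0.009,0.012,-0.052,-0.003,0,-0.002,0.015,-0.009,0.012,-0.052,-0.003,0,-0.002,0.015,-0.009,0.012,-0.052,-0.003,0,-0.003,0.015,-0.009,0.012,-0.052,-0.003,0,-0.003,0.014,-0.009,0.012,-0.052,-0.003,0,-0.004,0.014,-0.009,0.012,-0.052,-0.003,0,-0.005,0.014,-0.009,0.012,-0.052,-0.003,0,-0.005,0.014,-0.009,0.012,-0.052,-0.003,0,-0.006,0.014,-0.009,0.012,-0.052,-0.003,0,0,0,0,0,0,0]
}}

```text
time_s: 4.58
position: [0.5667, -0.1544, 0.1074]
tool_rot: [0.756, 0.936, -1.279]
contact_force: [-0.1, 0.9, -2.2]
finger_gap: 0.0291
```

```bash
cat > chk.py <<'E'
from h import *
s=read_state();Tm=R.from_rotvec(s["tool_rot"]).as_matrix();n=-Tm[:,2];w=np.array(s["position"])+Tm@[-.0057,0,-.0786]
L=np.array([.567,-.0148,.066]);nl=-toolR(.147,np.pi/6)[:,2]
d=(L-w)@nl/(n@nl);e=w+d*n-L;print("dist",d,"hit off",e.round(4),"ang deg",np.degrees(np.arccos(n@nl)),s["time_s"],s["contact_force"])
A=toolR(.147,np.pi/6);plan(L-.075*nl-A@np.array([-.0057,0,-.0786]),A,1,0)
E
python3 chk.py
python3 - <<'E'
from h import *
for n in("wrist","side","scene"): cv2.imwrite(f"pics/{n}2.png",camera(n)["image"][:,:,::-1])
E
```

```text
dist 0.062364627193665235 hit off [-0.022  -0.0126 -0.016 ] ang deg 3.8504765787103405 4.575 [-0.12071147  0.85775537 -2.21369665]
rotvec tot [ 0.022 -0.063  0.029] world d [0.0202 0.0052 0.0304]
0.0, -0.0288, 0.0196, 0.012, 0.0225, -0.0633, 0.0291
```

View pics/wrist2.png

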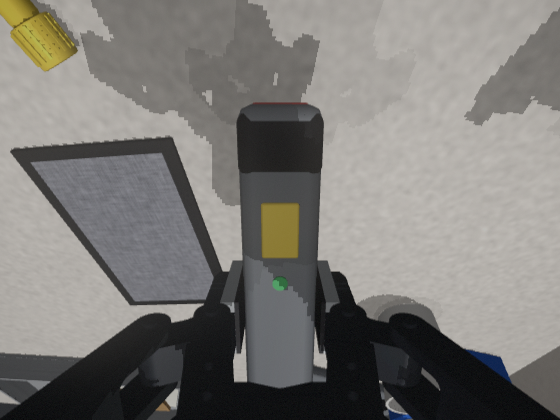

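View pics/side2.png

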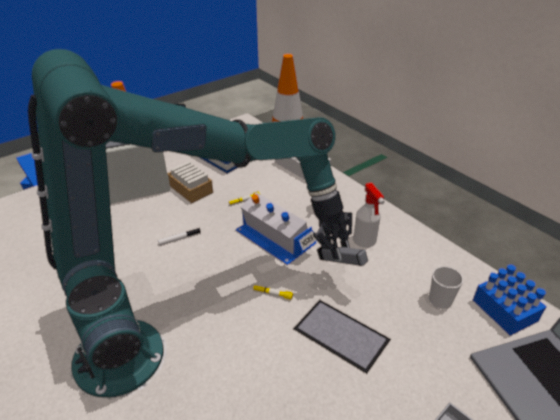

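{"op": "apply_moves", "data": {
  "plan": [0,-0.015,0.01,0.006,0.011,-0.032,0.015,0,-0.015,0.01,0.006,0.011,-0.032,0.015,0,0,0,0,0,0,0]
}}

```text
time_s: 5.1
position: [0.5879, -0.1522, 0.1445]
tool_rot: [0.744, 0.846, -1.285]
contact_force: [-0.5, 0.7, -1.7]
finger_gap: 0.0291
```

```bash
python3 chk.py
```

```text
dist 0.08095728255593378 hit off [0.0018 0.0019 0.0027] ang deg 0.6419942286699846 5.1 [-0.5339403   0.69118703 -1.70653808]
rotvec tot [-0.009  0.007 -0.004] world d [-0.001   0.003  -0.0066]
0.0, 0.0042, -0.0007, -0.006, -0.009, 0.0066, -0.004
```

{"op": "apply_moves", "data": {
  "plan": [0,0.003,0,-0.004,-0.005,0.004,0,0,0,0,0,0,0,0,0,0,0,0,0,0,0,0,0,0,0,0,0,0,0,0,0,0,0,0,0,0,0,0,0,0,0,0]
}}

```text
time_s: 5.85
position: [0.5867, -0.1504, 0.1387]
tool_rot: [0.743, 0.854, -1.283]
contact_force: [-0.5, 0.3, -0.5]
finger_gap: 0.0293
```

```bash
python3 chk.py;python3 - <<'E'
from h import *
s=read_state();Tm=R.from_rotvec(s["tool_rot"]).as_matrix()
for n in("side","scene"):
    c=camera(n);im=c["image"]
    W=pts(c,c["extrinsics"])
    if n=="side":cv2.imwrite("pics/side3.png",cv2.resize(im[160:310,240:420],None,fx=4,fy=4)[:,:,::-1])
    else: cv2.imwrite("pics/scene3.png",cv2.resize(im[180:330,120:320],None,fx=4,fy=4)[:,:,::-1])
E
```

```text
dist 0.0764097897350066 hit off [ 0.0002  0.     -0.    ] ang deg 0.22227071024041725 5.85 [-0.49228179  0.27231266 -0.48292323]
rotvec tot [-0.004  0.002 -0.002] world d [ 0.0002  0.0012 -0.0009]
0.0, 0.0002, 0.0003, -0.0014, -0.0036, 0.0016, -0.0019
```

View pics/side3.png

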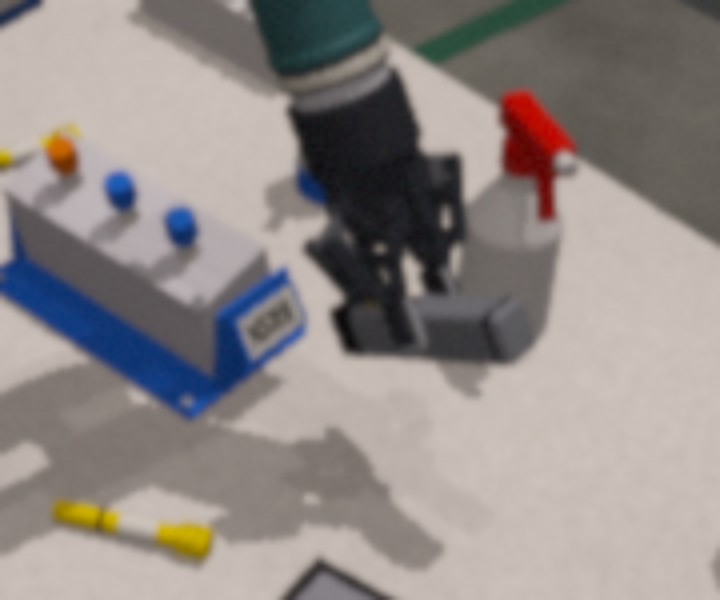

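View pics/scene3.png

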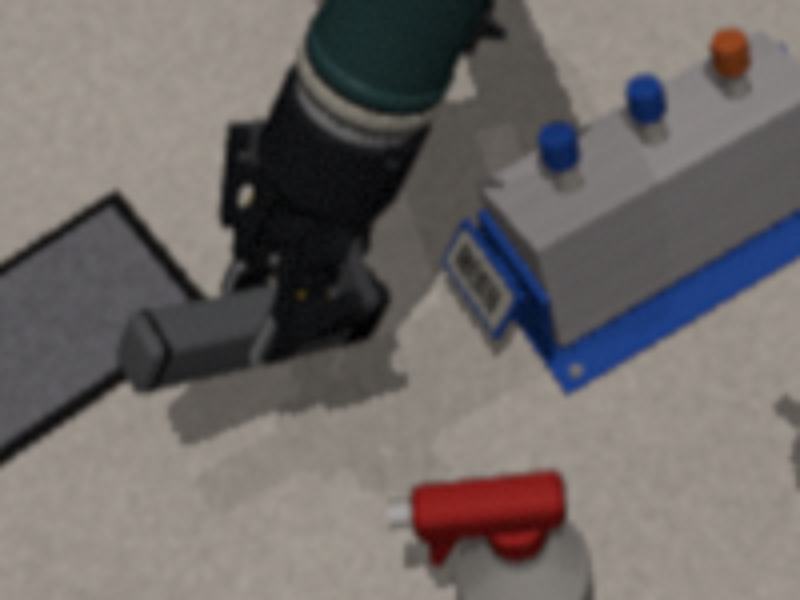

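Run:
```python
from h import *
s=read_state();Tm=R.from_rotvec(s["tool_rot"]);p=np.array(s["position"])
for n in("side","scene"):
    c=camera(n);W=pts(c,c["extrinsics"]);q=Tm.inv().apply((W-p).reshape(-1,3))
    # behind the fingers: tool z from .02 to .09
    for z0 in(.02,.035,.05,.065):
        k=q[(q[:,2]>z0)&(q[:,2]<z0+.012)&(abs(q[:,1])<.025)&(abs(q[:,0])<.04)]
        print(n,z0,len(k),np.percentile(k,[5,50,95],axis=0).round(4).tolist())
    k=q[(q[:,2]<-.02)&(q[:,2]>-.11)&(abs(q[:,1])<.025)&(abs(q[:,0])<.04)];print("front",len(k),np.percentile(k,[3,97],axis=0).round(4).tolist())
```

```text
side 0.02 60 [[-0.0233, -0.0165, 0.0207], [-0.0129, -0.014, 0.0261], [0.0077, 0.005, 0.0308]]
side 0.035 56 [[-0.0233, -0.0173, 0.0361], [-0.0157, -0.0139, 0.0413], [0.0079, 0.0059, 0.0459]]
side 0.05 64 [[-0.0234, -0.0183, 0.051], [-0.0125, -0.0137, 0.0561], [0.0106, 0.0046, 0.0609]]
side 0.065 130 [[-0.0221, -0.0151, 0.0664], [-0.0065, -0.0035, 0.0701], [0.0103, 0.0114, 0.0732]]
front 180 [[-0.0237, -0.0177, -0.0747], [0.0099, -0.0066, -0.024]]
scene 0.02 101 [[-0.0261, -0.0108, 0.021], [-0.022, 0.0112, 0.0266], [0.0031, 0.016, 0.0315]]
scene 0.035 102 [[-0.0263, -0.0089, 0.0357], [-0.0218, 0.0117, 0.0403], [0.0035, 0.0157, 0.0462]]
scene 0.05 105 [[-0.0263, -0.0098, 0.0506], [-0.0225, 0.0112, 0.0562], [0.0053, 0.0157, 0.0612]]
scene 0.065 169 [[-0.0253, -0.0109, 0.0659], [-0.0133, 0.0041, 0.0716], [0.006, 0.0147, 0.0734]]
front 91 [[-0.0265, -0.0043, -0.0744], [0.0068, 0.0168, -0.0246]]
```

{"op": "apply_moves", "data": {
  "plan": [0,0,0,0,0,0,0,0,0,0,0,0,0,0,0,0,0,0,0,0,0,0,0,0,0,0,0,0,0,0,0,0,0,0,0,0,0,0,0,0,0,0,0,0,0,0,0,0,0,0,0,0,0,0,0,0,0,0,0,0,0,0,0]
}}

```text
time_s: 7.18
position: [0.5869, -0.1503, 0.1389]
tool_rot: [0.743, 0.854, -1.283]
contact_force: [0.2, -0.8, -1.7]
finger_gap: 0.0296
```

```bash
python3 chk.py
python3 - <<'E'
from h import *
A=toolR(.262,0);f=-A[:,2]
t=np.array([.459,-.2754,.11])-.001*f
plan(t,A,10,0)
E
```

```text
dist 0.07645653480960271 hit off [0.0003 0.0001 0.0001] ang deg 0.2240183855898558 7.175 [ 0.17294411 -0.83874885 -1.6664865 ]
rotvec tot [-0.004  0.002 -0.002] world d [ 0.      0.0011 -0.0011]
0.0, 0.0004, 0.0002, -0.0015, -0.0035, 0.0016, -0.0023
rotvec tot [-0.115  0.525  0.027] world d [-0.1276 -0.1261 -0.0289]
0.0, 0.0078, -0.0145, 0.0078, -0.0115, 0.0525, 0.0027, 0.0, 0.0073, -0.0146, 0.008, -0.0115, 0.0525, 0.0027, 0.0, 0.0069, -0.0147, 0.0082, -0.0115, 0.0525, 0.0027, 0.0, 0.0064, -0.0148, 0.0084, -0.0115, 0.0525, 0.0027, 0.0, 0.0059, -0.0149, 0.0085, -0.0115, 0.0525, 0.0027, 0.0, 0.0054, -0.015, 0.0087, -0.0115, 0.0525, 0.0027, 0.0, 0.0049, -0.0151, 0.0088, -0.0115, 0.0525, 0.0027, 0.0, 0.0044, -0.0153, 0.0088, -0.0115, 0.0525, 0.0027, 0.0, 0.0039, -0.0154, 0.0089, -0.0115, 0.0525, 0.0027, 0.0, 0.0034, -0.0155, 0.0089, -0.0115, 0.0525, 0.0027
```

{"op": "apply_moves", "data": {
  "plan": [0,0.006,-0.014,0.008,-0.011,0.052,0.003,0,0.006,-0.015,0.008,-0.011,0.052,0.003,0,0.006,-0.015,0.008,-0.012,0.052,0.003,0,0.006,-0.015,0.008,-0.011,0.052,0.003,0,0.006,-0.015,0.009,-0.012,0.052,0.003,0,0.005,-0.015,0.009,-0.011,0.052,0.003,0,0.005,-0.015,0.009,-0.012,0.052,0.003,0,0.004,-0.015,0.009,-0.011,0.052,0.003,0,0.004,-0.015,0.009,-0.012,0.052,0.003,0,0,0,0,0,0,0]
}}

```text
time_s: 8.43
position: [0.4686, -0.2672, 0.1176]
tool_rot: [0.987, 1.281, -1.037]
contact_force: [-0.2, 0.6, -1.1]
finger_gap: 0.0293
```

Run:
```python
from h import *
A=toolR(.262,0);f=-A[:,2]
t=np.array([.459,-.2754,.06])-.001*f
plan(t,A,3,0)
```

```text
rotvec tot [-0.005  0.048  0.001] world d [-0.0094 -0.0092 -0.0576]
0.0, 0.0193, -0.0038, 0.0013, -0.0017, 0.016, 0.0004, 0.0, 0.0193, -0.0038, 0.0016, -0.0017, 0.016, 0.0004, 0.0, 0.0192, -0.0038, 0.0019, -0.0017, 0.016, 0.0004
```

{"op": "apply_moves", "data": {
  "plan": [0,0.019,-0.004,0.002,-0.002,0.016,0,0,0.019,-0.004,0.002,-0.002,0.016,0,0,0.019,-0.004,0.002,-0.002,0.016,0,0,0,0,0,0,0,0]
}}

```text
time_s: 8.93
position: [0.4582, -0.2761, 0.0552]
tool_rot: [1.012, 1.329, -1.012]
contact_force: [0.5, 0.1, -1.7]
finger_gap: 0.0293
```

Run:
```python
from h import *
A=toolR(.262,0);f=-A[:,2]
t=np.array([.459,-.2754,.0175])-.001*f
plan(t,A,4,0)
```

```text
rotvec tot [ 0.004 -0.005  0.003] world d [ 0.0011 -0.0003 -0.0377]
0.0, 0.0094, 0.0003, 0.0002, 0.0009, -0.0012, 0.0008, 0.0, 0.0094, 0.0003, 0.0002, 0.0009, -0.0012, 0.0008, 0.0, 0.0094, 0.0003, 0.0002, 0.0009, -0.0012, 0.0008, 0.0, 0.0094, 0.0002, 0.0001, 0.0009, -0.0012, 0.0008
```

{"op": "apply_moves", "data": {
  "plan": [0,0.012,0,0,0.001,-0.002,0.001,0,0.01,0,0,0.001,-0.002,0.001,0,0.008,0,0,0.001,-0.001,0.001,0,0.004,0,0,0,0,0,0,0,0,0,0,0,0]
}}

```text
time_s: 9.55
position: [0.4591, -0.2758, 0.0196]
tool_rot: [1.012, 1.32, -1.013]
contact_force: [0.6, 0.1, -2.0]
finger_gap: 0.0292
```

Run:
```python
from h import *
A=toolR(.262,0);f=-A[:,2]
t=np.array([.459,-.2754,.0163])-.001*f
plan(t,A,1,0);s=read_state();print(s["contact_force"])
```

```text
rotvec tot [ 0.002  0.002 -0.001] world d [ 0.0002 -0.0006 -0.0033]
0.0, 0.0033, -0.0, 0.0006, 0.0016, 0.0019, -0.0014
[ 0.59629881  0.14856539 -1.97115772]
```

{"op": "apply_moves", "data": {
  "plan": [0,0.003,0,0,0.001,0.002,0,0,0,0,0,0,0,0]
}}

```text
time_s: 9.8
position: [0.4597, -0.2762, 0.0173]
tool_rot: [1.014, 1.319, -1.012]
contact_force: [-0.0, -0.4, -2.5]
finger_gap: 0.0293
```

{"op": "apply_moves", "data": {
  "plan": [0,0.001,0,0,0,0,0,0,0,0,0,0,0,0]
}}

```text
time_s: 10.05
position: [0.4601, -0.2765, 0.0168]
tool_rot: [1.014, 1.318, -1.012]
contact_force: [0.3, 0.1, -2.0]
finger_gap: 0.0294
```

{"op": "apply_moves", "data": {
  "plan": [0,0.001,0,0,0,0,0,0,0.0005,0,0,0,0,0]
}}

```text
time_s: 10.3
position: [0.4604, -0.2767, 0.0164]
tool_rot: [1.014, 1.317, -1.012]
contact_force: [-1.9, 0.9, 2.1]
finger_gap: 0.0292
```

{"op": "apply_moves", "data": {
  "plan": [0,0.001,0,0,0,0,0,0,0,0,0,0,0,0]
}}

```text
time_s: 10.55
position: [0.4606, -0.2768, 0.0165]
tool_rot: [1.014, 1.316, -1.012]
contact_force: [-0.3, 0.2, -0.9]
finger_gap: 0.029
```

{"op": "apply_moves", "data": {
  "plan": [0.5,0,0,0,0,0,0,0.7,0,0,0,0,0,0,1,0,0,0,0,0,0,1,0,0,0,0,0,0]
}}

```text
time_s: 11.05
position: [0.4609, -0.2771, 0.0159]
tool_rot: [1.014, 1.316, -1.012]
contact_force: [-0.3, 0.4, -0.8]
finger_gap: 0.0852
```

{"op": "apply_moves", "data": {
  "plan": [1,-0.02,0,0,0,0,0,1,-0.03,0,0,0,0,0,1,-0.04,0,0,0,0,0,1,-0.04,0,0,0,0,0,1,0,0,0,0,0,0]
}}

```text
time_s: 11.68
position: [0.4597, -0.2764, 0.1483]
tool_rot: [1.014, 1.318, -1.012]
contact_force: [0.1, -0.9, 0.1]
finger_gap: 0.0853
```

Run:
```python
from h import *
s=read_state();c=camera("wrist")
print(s["time_s"],s["position"],s["contact_force"])
cv2.imwrite("pics/w4.png",c["image"][:,:,::-1])
W=pts(c,Twrist(c,s));x,y,z=[W[...,i] for i in range(3)]
g=(x>.35)&(x<.57)&(y>-.41)&(y<-.14)
t=g&(z>.034)&(z<.05);r=cv2.minAreaRect((W[t][:,:2]*1000).astype(np.float32));print(t.sum(),r,np.percentile(z[t],[2,50,98]))
```

```text
11.675 [ 0.45965234 -0.27639518  0.14834732] [ 0.08441059 -0.88695513  0.09969709]
7091 ((459.8729553222656, -273.01629638671875), (30.56122589111328, 147.7213592529297), 15.037877082824707) [0.03568076 0.03970425 0.04168565]
```

View pics/w4.png

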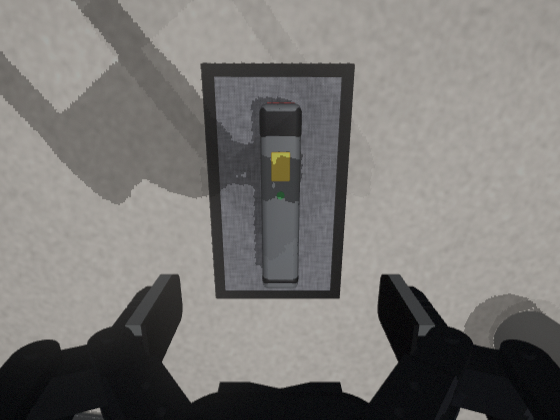

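```bash
cat >> h.py <<'E'
def blockR(yaw,th=.2618):
    sx=np.array([np.cos(yaw),np.sin(yaw),0]);sy=np.array([-np.sin(yaw),np.cos(yaw),0]);k=np.array([0,0,1.])
    zb=-np.sin(th)*sx+np.cos(th)*k;xb=np.cos(th)*sx+np.sin(th)*k
    return np.c_[-zb,xb,-sy]
E
python3 - <<'E'
from h import *
A=blockR(.147);print(A.round(3))
plan(np.array([.520,.168,.13])-.13*A[:,0],A,12,1)
E
```

```text
[[ 0.256  0.956  0.146]
 [ 0.038  0.141 -0.989]
 [-0.966  0.259 -0.   ]]
rotvec tot [ 0.115 -0.017  0.261] world d [0.0282 0.4387 0.1096]
1.0, -0.0091, 0.0118, -0.0347, 0.0095, -0.0014, 0.0218, 1.0, -0.0089, 0.0116, -0.0348, 0.0095, -0.0014, 0.0218, 1.0, -0.0087, 0.0115, -0.0349, 0.0095, -0.0014, 0.0218, 1.0, -0.0085, 0.0113, -0.035, 0.0095, -0.0014, 0.0218, 1.0, -0.0083, 0.0112, -0.0351, 0.0095, -0.0014, 0.0218, 1.0, -0.0081, 0.011, -0.0352, 0.0095, -0.0014, 0.0218, 1.0, -0.0079, 0.0109, -0.0353, 0.0095, -0.0014, 0.0218, 1.0, -0.0077, 0.0107, -0.0354, 0.0095, -0.0014, 0.0218, 1.0, -0.0075, 0.0105, -0.0355, 0.0095, -0.0014, 0.0218, 1.0, -0.0073, 0.0103, -0.0356, 0.0095, -0.0014, 0.0218, 1.0, -0.0072, 0.0102, -0.0356, 0.0095, -0.0014, 0.0218, 1.0, -0.007, 0.01, -0.0357, 0.0095, -0.0014, 0.0218
```

{"op": "apply_moves", "data": {
  "plan": [1,-0.03,0.012,-0.035,0.01,-0.001,0.022,1,-0.03,0.012,-0.035,0.01,-0.001,0.022,1,-0.015,0.011,-0.035,0.01,-0.001,0.022,1,-0.01,0.011,-0.035,0.01,-0.001,0.022,1,-0.006,0.011,-0.035,0.01,-0.001,0.022,1,-0.006,0.011,-0.035,0.01,-0.001,0.022,1,-0.005,0.011,-0.035,0.01,-0.001,0.022,1,-0.004,0.011,-0.035,0.01,-0.001,0.022,1,0,0.01,-0.035,0.01,-0.001,0.022,1,0,0.01,-0.035,0.01,-0.001,0.022,1,0,0.01,-0.035,0.01,-0.001,0.022,1,0,0.01,-0.02,0.005,-0.001,0.022,1,0,0,0,0,0,0]
}}

```text
time_s: 13.35
position: [0.4898, 0.1599, 0.245]
tool_rot: [1.235, 1.128, -0.924]
contact_force: [0.5, -0.0, 0.1]
finger_gap: 0.0854
```

```bash
cat > cap.py <<'E'
from h import *
import sys
s=read_state();c=camera("wrist");T=Twrist(c,s)
print(s["time_s"],s["position"],s["contact_force"])
cv2.imwrite(f"pics/{sys.argv[1]}.png",c["image"][:,:,::-1])
W=pts(c,T);hsv=cv2.cvtColor(c["image"],cv2.COLOR_RGB2HSV);H,S,V=[hsv[...,i].astype(int) for i in range(3)];z=W[...,2]
A=blockR(.147);zb=-A[:,0]
for nm,m in(("orange",(H>3)&(H<20)&(S>140)),("blue",(H>100)&(H<130)&(S>110))):
    m=m&(z>.1)&(z<.25)&(W[...,0]<.65)
    nn,l,st,_=cv2.connectedComponentsWithStats(m.astype(np.uint8))
    for i in range(1,nn):
        if st[i,4]<150: continue
        P=W[l==i];h=P@zb;top=P[h>np.percentile(h,99)-.003]
        q=top@np.c_[A[:,1],A[:,2]]
        (cx,cy),r=cv2.minEnclosingCircle((q*1000).astype(np.float32))
        ht=np.median(top@zb);cen=A[:,1]*cx/1e3+A[:,2]*cy/1e3+zb*ht
        vt=np.linalg.svd(top-top.mean(0),full_matrices=False)[2][2]
        print(nm,st[i],"top centre",cen.round(4),"r",r,"cap mid",(cen-.011*zb).round(4),"n",(vt*np.sign(vt[2])).round(3),len(top))
print("zb",zb.round(3))
# block top plane
g=(S<60)&(z>.07)&(z<.13)&(W[...,0]>.46)&(W[...,0]<.6)&(W[...,1]>.0)&(W[...,1]<.22)
P=W[g]; 
ctr=np.array([.545,.1,.1])
d=P@zb;k=P[abs(d-np.median(d))<.006];k0=k.mean(0);vt=np.linalg.svd(k-k0,full_matrices=False)[2][2]
print("block n",(vt*np.sign(vt[2])).round(4),"d",np.median(k@zb),len(k))
E
python3 cap.py w5
```

```text
13.35 [0.48976466 0.15993066 0.2450078 ] [ 0.47413227 -0.04805736  0.07393034]
orange [272 188  27  27 545] top centre [0.5188 0.17   0.1345] r 10.69655990600586 cap mid [0.5216 0.1704 0.1239] n [-0.259 -0.036  0.965] 526
blue [273 250  26  32 668] top centre [0.5271 0.1111 0.1344] r 10.846386909484863 cap mid [0.5299 0.1115 0.1238] n [-0.264 -0.027  0.964] 464
blue [274 309  24  33 666] top centre [0.5361 0.0514 0.1344] r 11.087591171264648 cap mid [0.5389 0.0518 0.1238] n [-0.272 -0.026  0.962] 397
zb [-0.256 -0.038  0.966]
block n [-0.254  -0.0374  0.9665] d -0.04934767812039437 12635
```

View pics/w5.png

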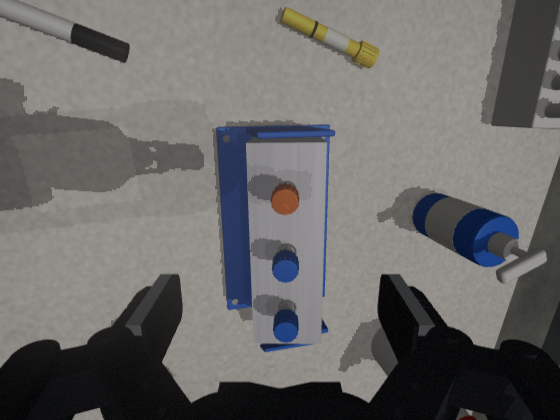

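Run:
```python
from h import *
A=blockR(.146);t=np.array([.5216,.1704,.1239])
plan(t-.045*A[:,0],A,3,1)
```

```text
rotvec tot [-0.012 -0.019  0.032] world d [ 0.0204  0.0095 -0.0774]
1.0, 0.0268, 0.0011, -0.0017, -0.0039, -0.0063, 0.0108, 1.0, 0.0268, 0.0008, -0.0018, -0.0039, -0.0063, 0.0108, 1.0, 0.0268, 0.0006, -0.002, -0.0039, -0.0063, 0.0108
```

{"op": "apply_moves", "data": {
  "plan": [1,0.025,0.001,-0.002,-0.004,-0.006,0.011,1,0.025,0.001,-0.002,-0.004,-0.006,0.011,1,0.025,0.001,-0.002,-0.004,-0.006,0.011,1,0,0,0,0,0,0]
}}

```text
time_s: 13.9
position: [0.5084, 0.1642, 0.1671]
tool_rot: [1.227, 1.094, -0.912]
contact_force: [-0.5, -0.5, -0.1]
finger_gap: 0.0854
```

```bash
python3 cap.py w6;python3 - <<'E'
from h import *
A=blockR(.146);t=np.array([.5216,.1704,.1239])
plan(t+.016*A[:,0],A,4,1)
E
```

```text
13.9 [0.50840317 0.16421174 0.16714243] [-0.47120859 -0.53290687 -0.13619862]
orange [265 223  39  35 988] top centre [0.5189 0.1698 0.1346] r 10.600417137145996 cap mid [0.5217 0.1703 0.1239] n [-0.261 -0.042  0.965] 975
blue [ 266  297   36   48 1375] top centre [0.5274 0.1108 0.1344] r 10.976847648620605 cap mid [0.5303 0.1112 0.1238] n [-0.262 -0.029  0.965] 816
blue [268 370  32  19 440] top centre [0.4897 0.1716 0.2392] r 3.9469621181488037 cap mid [0.4925 0.1721 0.2286] n [ 0.02  -0.824  0.567] 43
zb [-0.256 -0.038  0.966]
block n [-0.2541 -0.0366  0.9665] d -0.04935542821820927 19027
rotvec tot [-0.004  0.003  0.002] world d [ 0.0164  0.0066 -0.0606]
1.0, 0.0157, 0.0003, -0.0011, -0.0009, 0.0009, 0.0006, 1.0, 0.0157, 0.0003, -0.0011, -0.0009, 0.0009, 0.0006, 1.0, 0.0157, 0.0002, -0.0011, -0.0009, 0.0009, 0.0006, 1.0, 0.0157, 0.0002, -0.0011, -0.0009, 0.0009, 0.0006
```

View pics/w6.png

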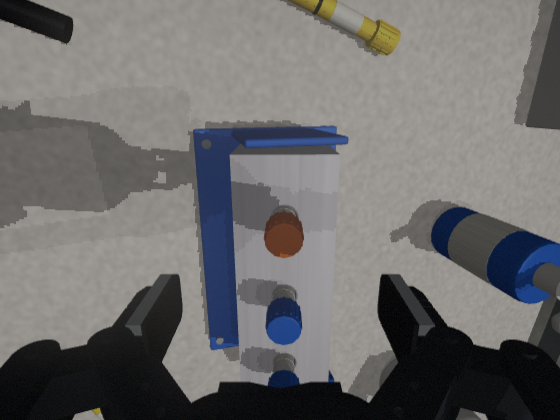

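{"op": "apply_moves", "data": {
  "plan": [1,0.016,0,-0.001,-0.001,0.001,0.001,1,0.016,0,-0.001,-0.001,0.001,0.001,1,0.016,0,-0.001,-0.001,0.001,0,1,0.008,0,-0.001,0,0,0,1,0,0,0,0,0,0]
}}

```text
time_s: 14.58
position: [0.5252, 0.1698, 0.1135]
tool_rot: [1.231, 1.091, -0.903]
contact_force: [-0.5, 0.4, -0.3]
finger_gap: 0.0857
```

Run:
```python
from h import *
A=blockR(.146);t=np.array([.5217,.1703,.1239])
plan(t+.016*A[:,0],A,1,1);print(read_state()["contact_force"])
```

```text
rotvec tot [-0.002  0.001 -0.003] world d [ 0.0006  0.0011 -0.0051]
1.0, 0.0051, -0.0006, -0.001, -0.0018, 0.0006, -0.0027
[-0.51904939  0.40183629 -0.34458388]
```

{"op": "apply_moves", "data": {
  "plan": [1,0.005,-0.0006,-0.001,-0.002,0,-0.003,1,0,0,0,0,0,0],
  "force": 25
}}

```text
time_s: 14.82
position: [0.5262, 0.1712, 0.1089]
tool_rot: [1.228, 1.094, -0.903]
contact_force: [0.5, -0.2, -0.2]
finger_gap: 0.0854
```

Run:
```python
from h import *
A=blockR(.146);t=np.array([.5217,.1703,.1239])
plan(t+.016*A[:,0],A,1,1);print(read_state()["contact_force"])
```

```text
rotvec tot [ 0.001  0.    -0.001] world d [-0.0004 -0.0003 -0.0005]
1.0, 0.0003, -0.0006, 0.0002, 0.0006, 0.0005, -0.0007
[ 0.45946836 -0.18008082 -0.18092349]
```

Within 1 mm; close on the cap.

{"op": "apply_moves", "data": {
  "plan": [0.4,0,-0.0006,0,0,0,0,0.3,0,0,0,0,0,0,0.2,0,0,0,0,0,0,0.2,0,0,0,0,0,0,0.2,0,0,0,0,0,0]
}}

```text
time_s: 15.45
position: [0.5262, 0.1713, 0.1104]
tool_rot: [1.23, 1.092, -0.901]
contact_force: [0.9, -0.1, -0.5]
finger_gap: 0.0211
```

```bash
cat > st.py <<'E'
from h import *
A=blockR(.146);t=np.array([.5217,.1703,.1239])
s=read_state();T=R.from_rotvec(s["tool_rot"]);p=np.array(s["position"])
print("t",s["time_s"],"gap",s["finger_gap"],"F tool",T.inv().apply(s["contact_force"]).round(2),"M",T.inv().apply(s["wrist_torque"]).round(3))
print("TCP in block axes rel to start target",(A.T@(p-(t+.016*A[:,0]))).round(4),"rot err",(R.from_matrix(A).inv()*T).as_rotvec().round(4))
E
python3 st.py
```

```text
t 15.45 gap 0.021103534469796483 F tool [0.73 0.7  0.22] M [-0.039  0.015 -0.163]
TCP in block axes rel to start target [-0.0017  0.001  -0.0003] rot err [-0.0006 -0.0002  0.0034]
```

{"op": "apply_moves", "data": {
  "plan": [0.2,-0.004,0,0,0,0,-0.001,0.2,-0.004,0,0,0,0,-0.001,0.2,-0.004,0,0,0,0,-0.001,0.2,0,0,0,0,0,0]
}}

```text
time_s: 15.95
position: [0.523, 0.1708, 0.1229]
tool_rot: [1.228, 1.094, -0.903]
contact_force: [0.2, -0.8, 0.1]
finger_gap: 0.0209
```

```bash
python3 st.py
```

```text
t 15.95 gap 0.020878010550266075 F tool [-0.08  0.12  0.87] M [ 0.032  0.029 -0.109]
TCP in block axes rel to start target [-0.0147  0.0011 -0.0003] rot err [-0.0006 -0.0003  0.0004]
```

{"op": "apply_moves", "data": {
  "plan": [0.2,-0.004,0,0,0,0,0,0.2,-0.004,0,0,0,0,0,0.2,-0.004,0,0,0,0,0,0.2,-0.004,0,0,0,0,0,0.2,-0.004,0,0,0,0,0,0.2,0,0,0,0,0,0]
}}

```text
time_s: 16.7
position: [0.5175, 0.17, 0.1438]
tool_rot: [1.229, 1.094, -0.903]
contact_force: [1.2, 0.4, 0.8]
finger_gap: 0.0212
```

```bash
python3 st.py
python3 - <<'E'
from h import *
for n in("wrist","scene","side"):
    c=camera(n);im=c["image"]
    if n=="scene": im=cv2.resize(im[150:270,220:360],None,fx=5,fy=5)
    if n=="side": im=cv2.resize(im[150:270,200:340],None,fx=5,fy=5)
    cv2.imwrite(f"pics/{n}7.png",im[:,:,::-1])
E
```

```text
t 16.7 gap 0.021176901449060186 F tool [-0.49  1.38 -0.18] M [ 0.022  0.033 -0.095]
TCP in block axes rel to start target [-0.0363  0.0011 -0.0003] rot err [-0.0006 -0.0002  0.0008]
```

View pics/wrist7.png

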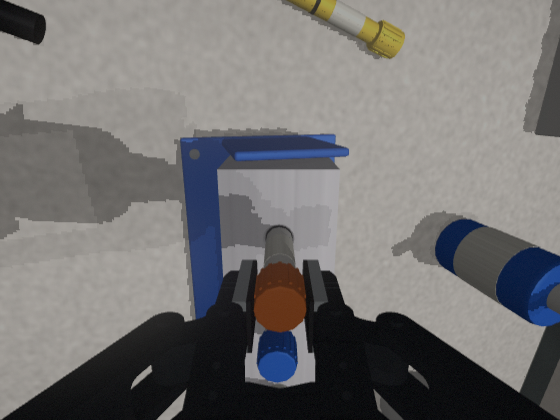

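View pics/scene7.png

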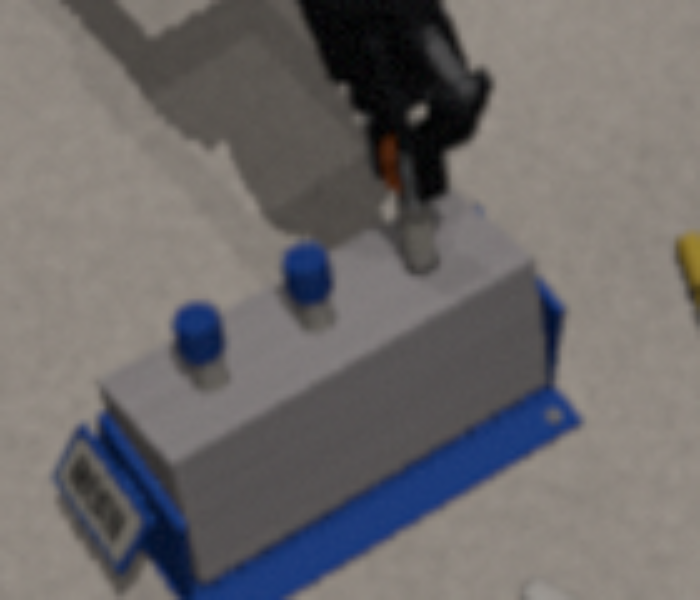

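View pics/side7.png

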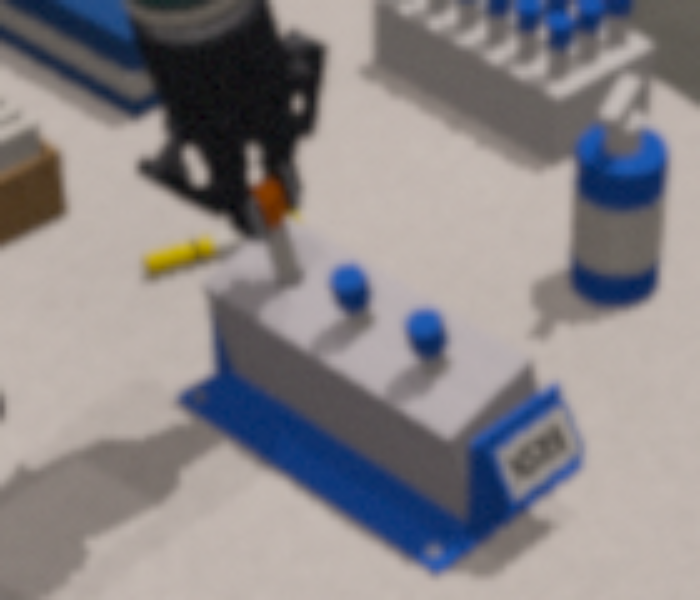

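{"op": "apply_moves", "data": {
  "plan": [0.2,-0.004,0,0,0,0,0,0.2,-0.004,0,0,0,0,0,0.2,-0.001,0,0,0,0,0,0.2,0,0,0,0,0,0,0.2,0,0,0,0,0,0]
}}

```text
time_s: 17.48
position: [0.5147, 0.1696, 0.1521]
tool_rot: [1.228, 1.095, -0.904]
contact_force: [-0.1, -0.4, 0.2]
finger_gap: 0.0211
```

```bash
python3 st.py
python3 - <<'E'
from h import *
import pickle
s=read_state();c=camera("wrist");pickle.dump((s,c),open("w8.pkl","wb"))
im=c["image"];cv2.imwrite("pics/w8.png",cv2.resize(im[180:320,200:360],None,fx=4.2,fy=4.2,interpolation=2)[:,:,::-1])
W=pts(c,Twrist(c,s));hsv=cv2.cvtColor(im,cv2.COLOR_RGB2HSV);A=blockR(.146);zb=-A[:,0]
h=W@zb+.04935
u=280
for v in range(215,300,2): print(v,u,(h[v,u]*1000).round(1),im[v,u].tolist())
H,S=hsv[...,0].astype(int),hsv[...,1]
o=(H>3)&(H<20)&(S>140)&(W[...,2]>.1)&(W[...,2]<.25)
print("cap top height",np.percentile(h[o],[2,50,98]))
E
```

```text
t 17.475 gap 0.02114645628583646 F tool [-0.24 -0.14  0.36] M [-0.034  0.012 -0.163]
TCP in block axes rel to start target [-0.0451  0.0005 -0.0003] rot err [-0.0006 -0.0003 -0.0008]
215 280 -0.3 [143, 140, 143]
217 280 -0.4 [144, 142, 144]
219 280 -1.1 [121, 121, 122]
221 280 -1.2 [85, 84, 83]
223 280 3.0 [84, 82, 82]
225 280 8.4 [50, 49, 50]
227 280 11.7 [75, 73, 73]
229 280 13.9 [85, 83, 83]
231 280 16.0 [83, 82, 81]
233 280 20.9 [85, 83, 83]
235 280 23.9 [86, 86, 83]
237 280 26.6 [85, 84, 81]
239 280 30.3 [86, 85, 81]
241 280 34.0 [86, 85, 82]
243 280 34.7 [84, 82, 79]
245 280 37.7 [86, 84, 81]
247 280 39.3 [86, 84, 81]
249 280 42.6 [83, 82, 79]
251 280 45.0 [86, 83, 80]
253 280 47.0 [89, 88, 85]
255 280 50.1 [82, 80, 80]
257 280 52.2 [79, 78, 77]
259 280 53.9 [80, 79, 78]
261 280 63.5 [79, 62, 53]
263 280 64.9 [77, 44, 28]
265 280 67.3 [78, 44, 30]
267 280 68.7 [77, 41, 26]
269 280 70.9 [78, 44, 29]
271 280 72.3 [78, 44, 27]
273 280 73.3 [76, 41, 24]
275 280 76.3 [77, 43, 26]
277 280 78.1 [75, 40, 24]
279 280 79.6 [77, 42, 27]
281 280 80.6 [96, 52, 27]
283 280 81.4 [77, 41, 23]
285 280 82.3 [82, 44, 25]
287 280 83.8 [106, 59, 32]
289 280 82.4 [104, 55, 28]
291 280 83.0 [102, 52, 25]
293 280 83.5 [102, 52, 25]
295 280 83.6 [101, 52, 22]
297 280 82.3 [102, 53, 26]
299 280 83.2 [102, 53, 25]
cap top height [0.06544364 0.08303286 0.08449178]
```

View pics/w8.png

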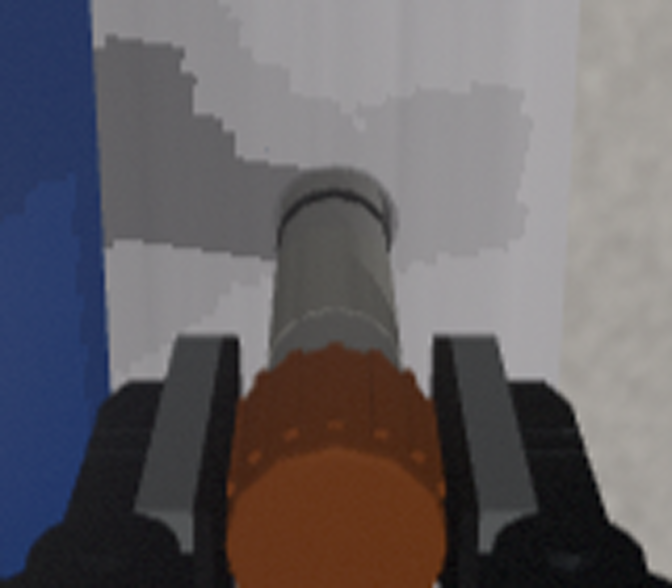

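{"op": "apply_moves", "data": {
  "plan": [0.2,-0.0018,0,0,0,0,0.001,0.2,0,0,0,0,0,0,0.2,0,0,0,0,0,0]
}}

```text
time_s: 17.9
position: [0.5142, 0.1694, 0.1538]
tool_rot: [1.228, 1.094, -0.904]
contact_force: [0.1, 0.1, -0.9]
finger_gap: 0.0212
```

```bash
python3 st.py
python3 - <<'E'
from h import *
s=read_state();c=camera("wrist");im=c["image"]
W=pts(c,Twrist(c,s));hsv=cv2.cvtColor(im,cv2.COLOR_RGB2HSV);A=blockR(.146);zb=-A[:,0];h=W@zb+.04935
H,S=hsv[...,0].astype(int),hsv[...,1];o=(H>3)&(H<20)&(S>140)&(W[...,2]>.1)&(W[...,2]<.25)
print(np.percentile(h[o],[50,75,98]))
for n in("scene","side"): cv2.imwrite(f"pics/{n}9.png",camera(n)["image"][:,:,::-1])
E
```

```text
t 17.9 gap 0.021214790344574627 F tool [ 0.86 -0.14 -0.14] M [ 0.016  0.003 -0.144]
TCP in block axes rel to start target [-0.0468  0.0004 -0.0002] rot err [-0.0007 -0.0004 -0.0001]
[0.08476187 0.08534748 0.08619458]
```

View pics/scene9.png

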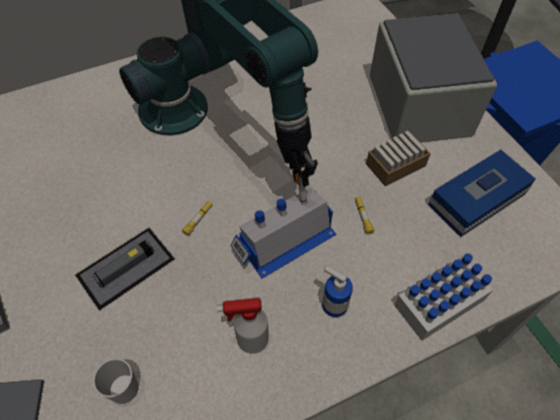

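The scanner lies on its mat (about pixel 125,265), the orange tube is held drawn out at about (302,190), and nothing else has moved. Drawn 45 mm; handing in.

```bash
python3 -c "
from plant import job_done
print(job_done())"
```

```text
the job is handed in; nothing more can be done
None
```

I finished both parts in the order asked and handed the job in at about 18 s, still holding the tube.

- **Scan:** I held the scanner still at the label for about 2 s. By my measurements the window was about 7.6 cm from the label, less than 1° off square, and the beam landed within 1 mm of the label's centre. Camera depth readings showed the scanner had not slipped or turned in the grip.
- **Scanner put back:** It lies flat on the mat and released, about 2.5 mm from the mat's centre and in line with it.
- **Tube:** I drew the orange-capped tube out along its leaning bore. Side forces on the tool stayed under about 1.5 N, so nothing suggested jamming. It came out 45.1 mm by arm pose and about 44.8 mm by camera. The ring should therefore stand about 10 mm clear, with roughly 25 mm of tube still in the bore.
- **Everything else:** The last scene picture shows nothing else has visibly moved.

No check failed. One small difference: the along-length offset of my scanner grip came out about 3 mm differently from two measurements, which only affects the scan distance and the final placing by that much.

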